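# Fit a bayonet plug and tug-test it

### The job

Fit the bayonet plug into the sprung socket: lower its lugs through the slots right down to the bottom and turn it clockwise (seen from above) to its stop. Then prove that it is locked by tugging it straight up with about 15 N and keeping that pull for about a second, ease it back down and let go, leaving it seated and locked. Never load the retaining plate with more than 25 N, do not force the plug, and do not disturb the other things on the bench.

Things in the scene. Friction and masses are not known exactly. Their poses are not given: they have to be found in the camera images.
- plug_grip (a point): Grasp point of the loose plug, on its axis 63 mm above its foot, inside its upright black grip bar: 44 mm long (x), 12 mm thick (y), from 34 to 79 mm above the foot. z up. The plug stands on the worktop, 79 mm tall, 0.11 to 0.22 kg. A half turn about z makes no difference.
- plug: The whole plug; origin at the centre of its foot, axes as plug_grip. Aluminium stem 22 mm in diameter (foot bevelled to 18 mm); two steel lugs along the bar's direction (+x, -x), 38 mm tip to tip, 8 mm wide, 4 to 10 mm above the foot; flange 44 mm across, 28 to 34 mm above the foot; grip bar above it.
- socket: Fixed bayonet socket: dark base 104x84x8 mm, square aluminium housing, steel retaining plate on top. Origin: centre of the underside, z up, x along its slots. Inner floor 8 mm up, so plug_grip ends 71 mm up. The plug enters with its bar along x, then turns clockwise from above by 1.31 rad to a hard stop (not the other way). Turned, it has some mm of free lift before its lugs meet the plate.
- socket_mouth (a point): Centre of the opening, 27 mm above the socket's origin; axes as the socket's. The upper face of the retaining plate rests 0 to 5 mm above this point (adjustment differs each time); the bolt heads at the plate's corners end 18 mm above it.
- plate: Square steel retaining plate of the socket, 76x76x6 mm, on stiff springs: a pull on the locked plug lifts it by a few mm at most. Opening: a 26 mm square hole with two slots 12 mm wide along x, reaching 21 mm from the centre. Its origin lies on the socket's axis, 27 mm under its upper face; axes as the socket's.
- spare_roller_1: Bystander, leave alone: grey nylon roller 27 mm wide, 30 mm high, standing; origin at the centre of its underside.
- gauge_block: Bystander, leave alone: steel setting block 25x60x30 mm; origin at the centre of its underside.
- parts_tray: Bystander, leave alone: grey open tray 100x150x31 mm with small parts; origin at the centre of its underside.
- tape_roll: Bystander, leave alone: roll of tape lying flat, 96 mm across, 24 mm high; origin at the centre of its underside.
- roving_cone_2: Bystander, leave alone: white roving cone on a paper core, 47 mm wide, 69 mm high, standing; origin at the centre of its underside.
- hex_key_6: Bystander, leave alone: black hex key lying flat, 32x94x6 mm; origin at the centre of its underside.
There are look-alikes about, which are no part of the job. What is shaped like the plug but green or yellow is not meant.

How it is judged:
On the way, in this order (a step that is already met when the one before it is completed fails the run):
1. the plug is at the bottom of the socket and turned clockwise by at least 1.0 rad (horizontal distance between plug_grip and socket_mouth below 0.006 m and z of plug_grip in the frame of socket below 0.0735 m and angle between the x axis of plug and the x axis of socket, either way round above 1 rad), for 0.1 s.
2. the locked plug is pulled up against the retaining plate with 10 to 20 N for 0.7 s (contact force between plug and plate between 10 and 20 N and z of plug_grip in the frame of socket above 0.0733 m and angle between the x axis of plug and the x axis of socket, either way round above 1 rad), for 0.7 s.
At the end, for the whole second after the job is handed in: The plug stands in the socket, let go and at rest: within 6 mm of its centre, down to within 2.5 mm of the bottom, turned at least 1.0 rad from the slots, tilted less than 0.12 rad (all of step 1 and angle between plug's own z axis and vertical below 0.12 rad and linear speed of plug below 0.02 m/s); the robot touches nothing.
It fails at once if the plug presses or pulls on the retaining plate with more than 25 N (contact force between plug and plate above 25 N).
It fails at once if the plug is forced: all its contacts with the socket together pass 80 N (contact force between plug and socket above 80 N).
It fails at once if the fingers press on the retaining plate with more than 25 N (contact force between the fingers and plate above 25 N).
It fails at once if one of the other things is moved by more than 30 mm (distance of any of spare_roller_1, gauge_block, parts_tray, tape_roll, roving_cone_2, hex_key_6 from where it was at the start of the episode above 0.03 m).
It also fails if it takes over 54 s, if anything falls off the work surface, if the arm or the gripper's body presses on something with over 40 N, if the wrist force passes 120 N, or if a joint passes its speed limit or range.

### The arm

A 6-joint arm with a two-finger parallel gripper is mounted at the origin on a cart in front of the work surface, level with it; the furniture and walls round the work are solid. World frame = base frame: x ahead of the robot, y to its left, z up, the work surface at z = 0. Lengths are in m, angles in rad, forces in N, time in s.
With the tool pointing down it reaches from about 0.3 to 1 m from the base axis. Payload 5.1 kg.
Tool frame: the origin (TCP) lies at the very end of the fingers, on their centre line; the grasp point (between the pads) lies pinch_z behind it (pinch_z is the distance from the TCP to the grasp point, in m); z points along the fingers, y is the line along which they close (so a half turn about z gives the same grasp; the last joint's range is limited). The gripper opens to 95 mm and grips with 3 to 60 N. Pads are 20 mm wide; open, the fingers measure 119 mm over their backs; the gripper's body (75 mm by 180 mm) begins 59 mm behind the grasp point.
Start: joints at [-1.284, 0.124, 1.65, -0, 1.367, -0.083], TCP at [0.235, -0.606, 0.189] pointing down, gripper open.
Joint ranges: [-2.61, 2.61], [-1.02, 2.33], [0.03, 2.71], [-1.35, 4.49], [0.32, 2.68], [-2.91, 2.91]. Speed limits (rad/s): [2.57, 2.57, 3.14, 3.14, 3.14, 3.14].

### API

Orientations are given as a unit quaternion [w, x, y, z].
In Python, from station import * gives the robot as it stands.
- The arm moves only by the shell command python3 -m pendant 'ROWS' [OPENING] [FORCE]. ROWS is JSON, a list of rows, each an object of numbers: "tx", "ty", "tz": the shift along the tool's x, y, z in cm; "ax", "ay", "az": the turn, a rotation vector about the tool's x, y, z in rad. A call has 1 to 12 rows; each row shifts and turns the commanded pose from where the row before left it, along the tool's axes as they then stand; what a row does not reach is not made up. A row lasts 1/10 s, in which the tool goes at most 50 mm and 8.59 degrees, less where a joint would pass 70% of its speed; a pose out of reach is approached as far as the arm can. A call with a gripper value outside its range is refused whole. OPENING is the finger opening in cm, from 0 to 9.51, set as the call begins (- or left out, the last holds). The fingers move at their own pace and stop on an object; FORCE is the grip in N (left out, the last holds). Time passes only in rows, so rows that do not move let the fingers close. It gives the time, the measured TCP pose, the force, the opening and the grip force at its end, in the units of the state.
- state(): the state, without advancing time (a new reading comes with each control period).
- read_camera(name): name is "side" or "top"; returns a dict with "image" (384x512x3 uint8, red, green, blue), "mtx" (3x3 intrinsics, pixels), "R" (3x3) and "t" (3): a world point X has camera coordinates R X + t. Camera axes: x right, y down, z forward; pixel columns grow to the right and rows downward; lengths in m; the calibration is good to about 2 mm. A picture is of the moment at which its call begins. There is no depth.
- close_job(): hands the job in; it is judged then, once.
The state is a dict: "clock": time; "joint_pos": joint angles; "dq": joint speeds; "joint_torque": joint torques, N m; "eef_pos": TCP position; "tool_rot": TCP orientation; "contact_force": force on the tool from outside, world axes, zero at the start; "ft_torque": the same for the moment, N m; "grip_width": finger opening in m; "finger_force": force on a finger pad.
Only numpy, scipy, OpenCV 4.12 (cv2) and the standard library are available. Lean on these libraries where they do the work, as an engineer would, in place of code of your own. Each camera call takes 0.05 s, during which the arm holds its last target. There are 200 camera calls.

## Working session

There is one attempt and no reset: what is moved stays moved. The work goes in short steps, Python scripts to look and compute and a shell command to move; the robot and the scene stay as the last step left them, time stands still between calls to the robot, and variables do not carry over. Pictures are saved under pics/ and viewed, at most 10 in all, crops included, and the job is handed in when it is done.

```bash
mkdir -p pics; ls; python3 - <<'E'
from station import *
import cv2,json
s=state();print(s)
for n in("top","side"):
    c=read_camera(n);cv2.imwrite(f"pics/{n}0.png",c["image"][:,:,::-1]);print(n,c["mtx"].tolist(),c["R"].round(4).tolist(),c["t"].round(4).tolist())
E
```

```text
pics
{'clock': 0.0, 'joint_pos': array([-1.28359259e+00,  1.24475606e-01,  1.65166699e+00,  1.53515897e-06,
        1.36750772e+00, -8.26039590e-02]), 'dq': array([-5.63385691e-05,  3.56301871e-04, -9.10719238e-04,  1.29976362e-03,
        1.09920659e-03,  2.53538388e-04]), 'joint_torque': array([-7.85139650e-05, -4.17610502e+01, -3.59928703e+01,  7.74655631e-02,
        4.89665056e-02, -1.86125262e-04]), 'eef_pos': array([ 0.23470631, -0.60539846,  0.18771035]), 'tool_rot': array([-1.02353170e-03,  9.82953441e-01,  1.83851771e-01, -1.04318414e-04]), 'contact_force': array([-0.48443792, -0.45986163, -0.0810468 ]), 'ft_torque': array([ 0.03406872,  0.03301074, -0.03177611]), 'finger_force': 0.0, 'grip_width': 0.09521709891171168}
top [[426.4272504342889, 0.0, 265.1005384407768], [0.0, 426.4272504342889, 193.6376824984224], [0.0, 0.0, 1.0]] [[0.0055, -1.0, 0.0075], [-0.9905, -0.0065, -0.1376], [0.1376, -0.0067, -0.9905]] [-0.0546, 0.5013, 1.041]
side [[431.3059641440036, 0.0, 254.47403738807446], [0.0, 431.3059641440036, 191.8019972949216], [0.0, 0.0, 1.0]] [[0.9776, -0.2104, -0.0025], [-0.1225, -0.5594, -0.8198], [0.1711, 0.8018, -0.5726]] [-0.5085, 0.0973, 1.0412]
```

View pics/top0.png

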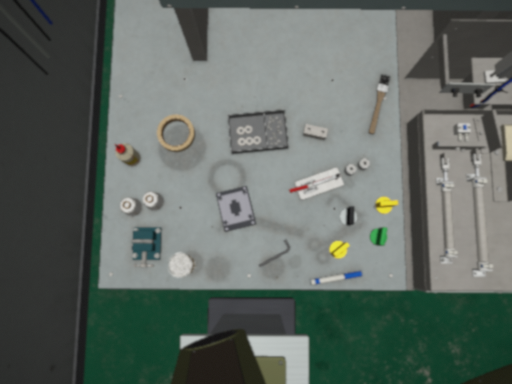

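View pics/side0.png

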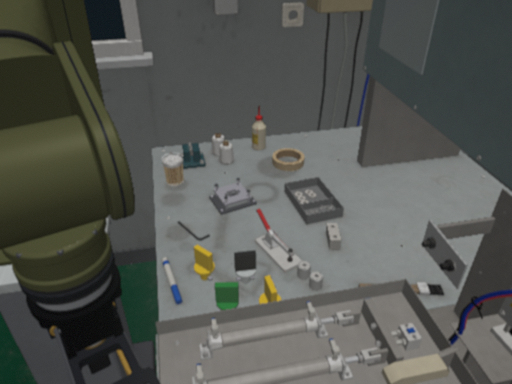

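Candidates for the plug in the top view are the black bar on a pale flange at (349,215), yellow at (339,249) and (386,205), and green at (379,236). By the description it is the black one, which is at about (246,262) in the side view. The socket is at (237,208) top and (233,195) side. I'll check these in one close crop.

```bash
cat > h.py <<'E'
import numpy as np,cv2
from station import *
def ray(c,u,v,z):
    d=c["R"].T@np.linalg.solve(c["mtx"],[u,v,1.]);o=-c["R"].T@c["t"]
    return o+d*(z-o[2])/d[2]
def proj(c,X):
    p=c["mtx"]@(c["R"]@np.asarray(X)+c["t"]);return p[:2]/p[2]
def tri(c1,p1,c2,p2):
    P=[c["mtx"]@np.c_[c["R"],c["t"]] for c in(c1,c2)]
    X=cv2.triangulatePoints(P[0],P[1],np.float64(p1),np.float64(p2)).ravel();return X[:3]/X[3]
def crop(c,u,v,r,k):
    return cv2.resize(c["image"][v-r:v+r,u-r:u+r,::-1],None,fx=k,fy=k,interpolation=cv2.INTER_CUBIC)
E
python3 - <<'E'
from h import *
t=read_camera("top");s=read_camera("side")
A=[crop(t,349,215,24,6),crop(t,237,208,30,288/60),crop(s,246,262,24,6),crop(s,233,195,30,288/60)]
A=[cv2.resize(a,(288,288)) for a in A]
cv2.imwrite("pics/c1.png",np.vstack([np.hstack(A[:2]),np.hstack(A[2:])]))
for n,c,(u,v),r,zs in(("top",t,(349,215),20,(.079,)),("side",s,(246,262),20,(.0565,))):
    im=c["image"][v-r:v+r,u-r:u+r].astype(int)
    m=(im.max(2)<60).astype(np.uint8)
    cs,_=cv2.findContours(m,cv2.RETR_EXTERNAL,cv2.CHAIN_APPROX_NONE)
    for k in cs:
        if cv2.contourArea(k)>15:
            M=cv2.moments(k);p=(M["m10"]/M["m00"]+u-r,M["m01"]/M["m00"]+v-r)
            print(n,p,cv2.minAreaRect(k),[ray(c,*p,z).round(4) for z in zs])
# plate steel mask
for n,c,(u,v),r in(("top",t,(237,208),30),):
    im=c["image"][v-r:v+r,u-r:u+r]
    g=im.mean(2); print(g[::5,::5].astype(int))
E
```

```text
top (349.67391304347825, 216.08454106280192) ((20.5, 21.0), (16.0, 5.0), 90.0) [array([ 0.4423, -0.2549,  0.079 ])]
side (244.57324488667774, 260.3609729132117) ((18.5, 18.0), (19.0, 18.0), 0.0) [array([ 0.4445, -0.2562,  0.0565])]
[[140 127 151 156 157 153 148 127 143 151 155 155]
 [141 126 145 153 155 152 147 130 146 151 154 154]
 [148 133 132 145 149 132  91  93 114 154 157 157]
 [151 146 111  76  92 132 157 141 117 152 155 156]
 [152 151 106 140 163 158 161 162 153 151 154 153]
 [153 152 134 162 161  83  80 163 161 140 152 151]
 [153 150 146 162 161  73  70 157 161 118 151 152]
 [154 154 149 155 160 121  78 161 160 118 147 149]
 [154 153 152 135 161 163 161 161 156 114 130 132]
 [155 153 145 109 130 139 101  77  72 124 125 128]
 [153 146 139 126 126  72  96 123 139 147 145 139]
 [151 150 147 144 139 148 155 151 153 151 154 152]]
```

View pics/c1.png

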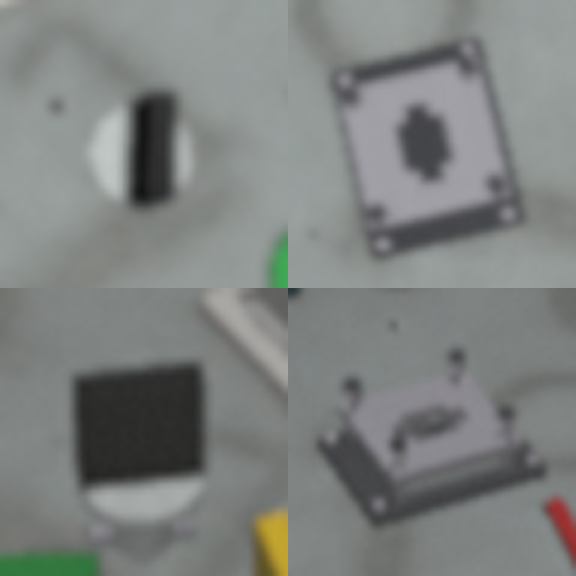

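The crop confirms the choice. The black bar stands on a pale flange, runs roughly along world x, and has its lugs visible at the foot in the side view. The socket shows a grey plate with a dark slotted hole whose slots run up-left at about 0.2 rad. Now I'll fit edges for the finer values.

```bash
python3 - <<'E'
from h import *
t=read_camera("top");s=read_camera("side")
k=8
def up(c,u,v,r): return cv2.resize(c["image"][v-r:v+r,u-r:u+r],None,fx=k,fy=k,interpolation=cv2.INTER_CUBIC).astype(int)
def px(P,u,v,r): return (np.asarray(P,float)+.5)/k-.5+[u-r,v-r]
def big(m):
    cs,_=cv2.findContours(m.astype(np.uint8),cv2.RETR_EXTERNAL,cv2.CHAIN_APPROX_NONE);return max(cs,key=cv2.contourArea)
def rect(c,cn,z,w,name):
    W=np.array([ray(c,*p,z)[:2] for p in px(cn[:,0],*w)]).astype(np.float32)*1000
    (cx,cy),(a,b),an=cv2.minAreaRect(W);print(name,round(cx,1),round(cy,1),"size",round(a,1),round(b,1),"ang",round(an,1));return W
# socket base, plate & hole
w=(237,208,30);im=up(t,*w);g=im.mean(2)
yy,xx=np.mgrid[:480,:480]
d=(g<122)
d[(xx>340)&(yy>390)]=0
tab=im[:,:,0]-im[:,:,1]; print("r-g plate",np.median(tab[200:260,150:180]),"table",np.median(tab[300:400,20:80]))
pl=(tab>-3)
pl=cv2.morphologyEx(pl.astype(np.uint8),cv2.MORPH_OPEN,np.ones((15,15)))
rect(t,big(pl),.030,w,"plate/all purple")
cs,_=cv2.findContours(d.astype(np.uint8),cv2.RETR_LIST,cv2.CHAIN_APPROX_NONE)
for c in cs:
    if cv2.contourArea(c)>600: rect(t,c,.029,w,f"dark A{cv2.contourArea(c):.0f}")
# hole moments
m=np.zeros(d.shape,np.uint8);m[160:310,180:280]=d[160:310,180:280]
c=big(m);W=np.array([ray(t,*p,.029)[:2] for p in px(c[:,0],*w)]).astype(np.float32)*1000
M=cv2.moments(W);print("hole c",M["m10"]/M["m00"],M["m01"]/M["m00"],"ang",np.degrees(.5*np.arctan2(2*M["mu11"],M["mu20"]-M["mu02"])))
# plug
w=(349,215,24);im=up(t,*w);g=im.mean(2)
rect(t,big(g<75),.079,w,"bar top z79")
fl=(g>178)|(g<100); fl=cv2.morphologyEx(fl.astype(np.uint8),cv2.MORPH_OPEN,np.ones((9,9)))
c=cv2.convexHull(big(fl));rect(t,c,.034,w,"flange z34")
w=(246,262,24);im=up(s,*w);g=im.mean(2)
m=cv2.morphologyEx((g<75).astype(np.uint8),cv2.MORPH_OPEN,np.ones((9,9)))
c=big(m);q=cv2.approxPolyDP(c,25,True)[:,0];P=px(q,*w)
for p in P: print("side bar corner",p.round(1),ray(s,*p,.079).round(4)[:2],ray(s,*p,.034).round(4)[:2])
E
```

```text
r-g plate 1.0 table -7.0
plate/all purple 464.3 23.0 size 103.2 85.5 ang 13.3
dark A8034 467.1 24.5 size 41.4 25.6 ang 13.9
dark A31385 465.3 23.1 size 106.8 88.6 ang 14.1
hole c 466.94801733164184 24.441924298943597 ang 14.223710893311386
bar top z79 443.3 -255.3 size 15.4 44.5 ang 87.0
flange z34 447.4 -265.0 size 19.0 50.0 ang 86.8
side bar corner [254.7 251.2] [ 0.4653 -0.2577] [ 0.4755 -0.2101]
side bar corner [234.6 252.9] [ 0.4248 -0.2541] [ 0.4319 -0.2063]
side bar corner [235.2 269.9] [ 0.4178 -0.301 ] [ 0.4244 -0.2567]
side bar corner [254.7 267.9] [ 0.4554 -0.3037] [ 0.4648 -0.2596]
```

```bash
cat >> h.py <<'E'
def yaw(s):
    w,x,y,z=s["tool_rot"];return np.degrees(np.arctan2(2*(x*y+w*z),1-2*(y*y+z*z)))
def go(x,y,z,yw):
    from scipy.spatial.transform import Rotation as Ro
    s=state();q=s["tool_rot"];A=Ro.from_quat(q[[1,2,3,0]])
    d=A.as_matrix().T@(np.array([x,y,z])-s["eef_pos"])*100
    G=Ro.from_euler("z",yw,degrees=True)*Ro.from_euler("x",180,degrees=True)
    print("clk",round(s["clock"],2),"pos",s["eef_pos"].round(4),"yaw",round(yaw(s),2),"cm",d.round(2),"rotvec",(A.inv()*G).as_rotvec().round(3),"F",s["contact_force"].round(1),"T",s["ft_torque"].round(2),"j",s["joint_pos"].round(2),"w",round(s["grip_width"],4))
E
python3 -c "
import station;print([a for a in dir(station) if a[0]!='_'],getattr(station,'pinch_z',None))"
python3 -m pendant '[{"tx":2.7,"ty":-2.1},{"tx":2.7,"ty":-2.1},{"tx":2.7,"ty":-2.1},{"tx":2.7,"ty":-2.1},{"tx":2.7,"ty":-2.1},{"tx":2.7,"ty":-2.1},{"tx":2.7,"ty":-2.1},{"tx":2.7,"ty":-2.1},{"tx":2.7,"ty":-2.1},{"tx":2.7,"ty":-2.1},{"tx":2.7,"ty":-2.1},{"tx":2.6,"ty":-2.1}]'
python3 -m pendant '[{"az":-0.15},{"az":-0.15},{"az":-0.15},{"az":-0.15},{"az":-0.15},{"az":-0.15},{"az":-0.15},{"az":-0.15},{"az":-0.15},{"az":-0.15},{"az":-0.15},{"az":-0.15}]'
python3 -c "
from h import *
go(.444,-.2545,.15,176)"
```

```text
['PlanningError', 'close_job', 'pinch_z', 'read_camera', 'state'] 0.0188
clk 0.3 pos [ 0.2348 -0.6058  0.1885] yaw 21.19 cm [ 32.2  -25.2    3.87] rotvec [-0.000e+00 -1.000e-03 -2.702e+00] F [ 0.1 -0.2  0.1] T [-0.01  0.03  0.01] j [-1.28  0.12  1.65 -0.    1.37 -0.08] w 0.0952validation failed for argument at $[0]...
validation failed for argument at $[0]...
```

```bash

python3 -m pendant '[{"tx":2.7,"ty":-2.1,"tz":0,"ax":0,"ay":0,"az":0},{"tx":2.7,"ty":-2.1,"tz":0,"ax":0,"ay":0,"az":0}]'; python3 -m pendant --help | head -30
```

```text
clock: 0.5
eef_pos: [0.2699, -0.547, 0.1886]
tool_rot: [-0.0, 0.983, 0.183, 0.0]
contact_force: [0.3, 0.4, 0.1]
grip_width: 0.0951
finger_force: 0.0invalid input: not JSON, or not a number
```

```bash

python3 -m pendant '[{"tx":2.7,"ty":-2.1,"tz":0,"ax":0,"ay":0,"az":0},{"tx":2.7,"ty":-2.1,"tz":0,"ax":0,"ay":0,"az":0},{"tx":2.7,"ty":-2.1,"tz":0,"ax":0,"ay":0,"az":0},{"tx":2.7,"ty":-2.1,"tz":0,"ax":0,"ay":0,"az":0},{"tx":2.7,"ty":-2.1,"tz":0,"ax":0,"ay":0,"az":0},{"tx":2.7,"ty":-2.1,"tz":0,"ax":0,"ay":0,"az":0},{"tx":2.7,"ty":-2.1,"tz":0,"ax":0,"ay":0,"az":0},{"tx":2.7,"ty":-2.1,"tz":0,"ax":0,"ay":0,"az":0},{"tx":2.6,"ty":-2.1,"tz":0,"ax":0,"ay":0,"az":0},{"tx":2.6,"ty":-2.1,"tz":0,"ax":0,"ay":0,"az":0}]'
python3 -m pendant '[{"tx":0,"ty":0,"tz":0,"ax":0,"ay":0,"az":-0.149},{"tx":0,"ty":0,"tz":0,"ax":0,"ay":0,"az":-0.149},{"tx":0,"ty":0,"tz":0,"ax":0,"ay":0,"az":-0.149},{"tx":0,"ty":0,"tz":0,"ax":0,"ay":0,"az":-0.149},{"tx":0,"ty":0,"tz":0,"ax":0,"ay":0,"az":-0.149},{"tx":0,"ty":0,"tz":0,"ax":0,"ay":0,"az":-0.149},{"tx":0,"ty":0,"tz":0,"ax":0,"ay":0,"az":-0.149},{"tx":0,"ty":0,"tz":0,"ax":0,"ay":0,"az":-0.149},{"tx":0,"ty":0,"tz":0,"ax":0,"ay":0,"az":-0.149},{"tx":0,"ty":0,"tz":0,"ax":0,"ay":0,"az":-0.149},{"tx":0,"ty":0,"tz":0,"ax":0,"ay":0,"az":-0.149},{"tx":0,"ty":0,"tz":0,"ax":0,"ay":0,"az":-0.149}]'
python3 -c "
from h import *
go(.444,-.2545,.12,176)"
```

```text
clock: 1.5
eef_pos: [0.4446, -0.2534, 0.1891]
tool_rot: [0.0, 0.983, 0.184, 0.0]
contact_force: [0.3, 0.3, -0.2]
grip_width: 0.0948
finger_force: 0.0
clock: 2.7
eef_pos: [0.444, -0.2547, 0.189]
tool_rot: [0.0, 0.47, 0.883, -0.0]
contact_force: [-0.4, -1.2, -0.2]
grip_width: 0.0953
finger_force: 0.0
clk 2.7 pos [ 0.444  -0.2547  0.189 ] yaw 123.98 cm [0.01 0.01 6.9 ] rotvec [-0.     0.    -0.908] F [-0.4 -1.2 -0.2] T [ 0.05 -0.09  0.04] j [-0.63 -0.19  1.95  0.    1.37 -1.22] w 0.0953
```

```bash

python3 -m pendant '[{"tx":0,"ty":0,"tz":1,"ax":0,"ay":0,"az":-0.13},{"tx":0,"ty":0,"tz":1,"ax":0,"ay":0,"az":-0.13},{"tx":0,"ty":0,"tz":1,"ax":0,"ay":0,"az":-0.13},{"tx":0,"ty":0,"tz":1,"ax":0,"ay":0,"az":-0.13},{"tx":0,"ty":0,"tz":1,"ax":0,"ay":0,"az":-0.13},{"tx":0,"ty":0,"tz":1,"ax":0,"ay":0,"az":-0.13},{"tx":0,"ty":0,"tz":0.9,"ax":0,"ay":0,"az":-0.128}]'
python3 -m pendant '[{"tx":0,"ty":0,"tz":1.5,"ax":0,"ay":0,"az":0},{"tx":0,"ty":0,"tz":1.5,"ax":0,"ay":0,"az":0},{"tx":0,"ty":0,"tz":1.5,"ax":0,"ay":0,"az":0},{"tx":0,"ty":0,"tz":1.5,"ax":0,"ay":0,"az":0},{"tx":0,"ty":0,"tz":1,"ax":0,"ay":0,"az":0},{"tx":0,"ty":0,"tz":0.6,"ax":0,"ay":0,"az":0}]' 4
python3 - <<'E'
from h import *
go(.444,-.2545,.0442,176)
t=read_camera("top");s=read_camera("side")
cv2.imwrite("pics/g1.png",np.hstack([crop(t,349,215,30,6),crop(s,246,262,30,6)]))
E
```

```text
clock: 3.4
eef_pos: [0.4439, -0.2546, 0.1194]
tool_rot: [-0.0, 0.035, 0.999, 0.0]
contact_force: [0.3, 0.1, -0.2]
grip_width: 0.095
finger_force: 0.0
clock: 4.0
eef_pos: [0.4434, -0.2543, 0.0424]
tool_rot: [-0.001, 0.038, 0.999, 0.001]
contact_force: [0.4, 0.0, 0.8]
grip_width: 0.0527
finger_force: 0.0
clk 4.0 pos [ 0.4434 -0.2543  0.0424] yaw 175.63 cm [-0.06 -0.02 -0.18] rotvec [ 0.001 -0.002 -0.006] F [0.4 0.  0.8] T [ 0.08 -0.09 -0.02] j [-0.63 -0.04  2.08  0.    1.1  -2.12] w 0.0527
```

View pics/g1.png

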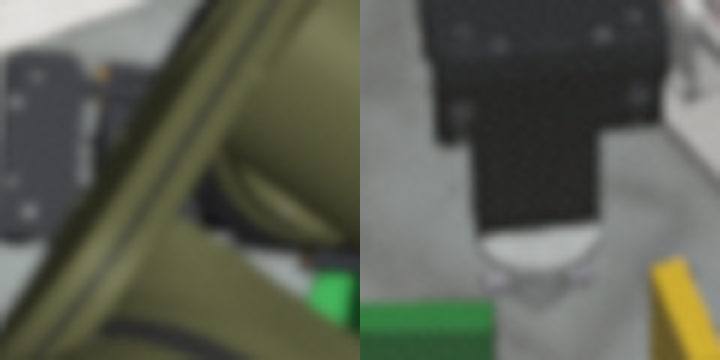

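The side crop shows the gripper coming down over the bar, the flange clear below it and nothing knocked. The arm hides the plug from the top camera. Closing now.

```bash

python3 -m pendant '[{"tx":0,"ty":0,"tz":0,"ax":0,"ay":0,"az":0},{"tx":0,"ty":0,"tz":0,"ax":0,"ay":0,"az":0},{"tx":0,"ty":0,"tz":0,"ax":0,"ay":0,"az":0},{"tx":0,"ty":0,"tz":0,"ax":0,"ay":0,"az":0},{"tx":0,"ty":0,"tz":0,"ax":0,"ay":0,"az":0},{"tx":0,"ty":0,"tz":0,"ax":0,"ay":0,"az":0},{"tx":0,"ty":0,"tz":0,"ax":0,"ay":0,"az":0},{"tx":0,"ty":0,"tz":0,"ax":0,"ay":0,"az":0}]' 0 45
python3 -c "
from h import *
go(.444,-.2545,.0442,176)"
```

```text
clock: 4.9
eef_pos: [0.4444, -0.255, 0.0445]
tool_rot: [0.0, 0.038, 0.999, -0.0]
contact_force: [0.8, -0.7, 3.9]
grip_width: 0.0113
finger_force: 44.8
clk 4.9 pos [ 0.4444 -0.255   0.0445] yaw 175.66 cm [0.04 0.05 0.03] rotvec [-0.001  0.001 -0.006] F [ 0.8 -0.7  3.9] T [-0.02 -0.08  0.  ] j [-0.63 -0.04  2.08 -0.    1.1  -2.12] w 0.0113
```

```bash

python3 -m pendant '[{"tx":0,"ty":0,"tz":-1,"ax":0,"ay":0,"az":0},{"tx":0,"ty":0,"tz":-2,"ax":0,"ay":0,"az":0},{"tx":0,"ty":0,"tz":-2,"ax":0,"ay":0,"az":0},{"tx":0,"ty":0,"tz":-2,"ax":0,"ay":0,"az":0},{"tx":0,"ty":0,"tz":-1.5,"ax":0,"ay":0,"az":0},{"tx":0,"ty":0,"tz":-0.5,"ax":0,"ay":0,"az":0}]'
python3 -m pendant '[{"tx":0,"ty":1,"tz":0,"ax":0,"ay":0,"az":0},{"tx":0,"ty":3,"tz":0,"ax":0,"ay":0,"az":0},{"tx":0,"ty":4,"tz":0,"ax":0,"ay":0,"az":0},{"tx":0,"ty":4,"tz":0,"ax":0,"ay":0,"az":0},{"tx":0,"ty":4,"tz":0,"ax":0,"ay":0,"az":0},{"tx":0,"ty":4,"tz":0,"ax":0,"ay":0,"az":0},{"tx":0,"ty":4,"tz":0,"ax":0,"ay":0,"az":0},{"tx":0,"ty":3,"tz":0,"ax":0,"ay":0,"az":0},{"tx":0,"ty":1,"tz":0,"ax":0,"ay":0,"az":0},{"tx":0,"ty":0,"tz":0,"ax":0,"ay":0,"az":-0.11},{"tx":0,"ty":0,"tz":0,"ax":0,"ay":0,"az":-0.11},{"tx":0,"ty":0,"tz":0,"ax":0,"ay":0,"az":-0.11}]'
python3 -m pendant '[{"tx":0,"ty":0,"tz":0,"ax":0,"ay":0,"az":0},{"tx":0,"ty":0,"tz":0,"ax":0,"ay":0,"az":0}]'
python3 - <<'E'
from h import *
go(.467,.0245,.0945,194)
t=read_camera("top");s=read_camera("side")
cv2.imwrite("pics/s1.png",np.hstack([crop(t,237,208,33,6),crop(s,233,180,33,6)]))
E
```

```text
clock: 5.5
eef_pos: [0.4447, -0.2551, 0.1358]
tool_rot: [0.001, 0.038, 0.999, -0.001]
contact_force: [-0.0, -0.3, -1.7]
grip_width: 0.0111
finger_force: 44.7
clock: 6.7
eef_pos: [0.4643, 0.0244, 0.1327]
tool_rot: [-0.001, -0.129, 0.992, 0.0]
contact_force: [0.1, -0.2, -2.2]
grip_width: 0.0116
finger_force: 44.7
clock: 6.9
eef_pos: [0.4647, 0.0242, 0.1332]
tool_rot: [-0.001, -0.125, 0.992, 0.0]
contact_force: [0.2, 1.0, -2.3]
grip_width: 0.0117
finger_force: 44.7
clk 6.9 pos [0.4647 0.0242 0.1332] yaw -165.59 cm [-0.24 -0.03  3.87] rotvec [ 0.    -0.001  0.007] F [ 0.2  1.  -2.3] T [ 0.14 -0.17  0.01] j [-0.06 -0.26  2.11 -0.    1.29 -1.89] w 0.0117
```

View pics/s1.png

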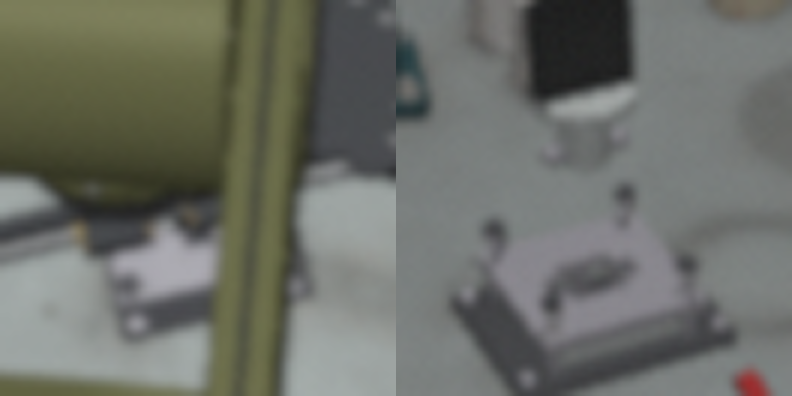

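The side crop shows the plug held upright about 50 mm above the socket, with the bar parallel to the slots. The lug tips are at crop (157,152) and (224,138), and the hole centre is at (197,276). I'll compare these with the predictions.

```bash
python3 - <<'E'
from h import *
s=read_camera("side")
e=state()["eef_pos"];y=np.radians(14.4);u=np.array([np.cos(y),np.sin(y),0])
f=lambda X:((proj(s,X)-[200,147]+.5)*6-.5).round(1)
a=np.array([e[0],e[1],e[2]-.0375])
print("lugs",f(a-19e-3*u),f(a+19e-3*u),"foot",f([e[0],e[1],e[2]-.0445]))
for z in(.027,.0295,.032):print("hole",z,f([.467,.0245,z]))
# dark hole
k=6;im=cv2.resize(s["image"][147:213,200:266],None,fx=k,fy=k,interpolation=cv2.INTER_CUBIC).astype(int)
g=im.mean(2);m=np.zeros(g.shape,np.uint8);m[245:310,150:250]=(g<112)[245:310,150:250]
cs,_=cv2.findContours(m,cv2.RETR_EXTERNAL,cv2.CHAIN_APPROX_NONE)
for c in cs:
    if cv2.contourArea(c)>80:
        M=cv2.moments(c);p=np.array([M["m10"],M["m01"]])/M["m00"];b=cv2.boundingRect(c);print("hole seen",p.round(1),b,cv2.contourArea(c))
# lug/stem row profile
for r in(140,150,160):print(r,g[r,140:245:5].astype(int))
# plate corners
pl=cv2.morphologyEx(((im[:,:,0]-im[:,:,1]>-3)&(g>105)).astype(np.uint8),cv2.MORPH_OPEN,np.ones((9,9)))
c=max(cv2.findContours(pl,0,1)[0],key=cv2.contourArea);print("plate",cv2.approxPolyDP(c,12,True)[:,0].tolist())
v=np.array([-u[1],u[0],0])
for z in (.027,.032):print("pred plate z",z,[f(np.array([.467,.0245,z])+.038*(i*u+j*v)).tolist() for i,j in((-1,-1),(1,-1),(1,1),(-1,1))])
E
```

```text
lugs [146.5 158. ] [229.3 136.2] foot [188.7 161.1]
hole 0.027 [197.8 281. ]
hole 0.0295 [197.7 276.3]
hole 0.032 [197.5 271.6]
hole seen [190.2 279.4] (150, 256, 88, 54) 2644.5
140 [124 124 125 125 120 110 103 101 104 107 108 109 107 100  98 105 112 111
 112 118 124]
150 [120 116 122 128 124 113 103 102 104 107 108 106 105  99  97 101 108 112
 118 122 125]
160 [121 113 110 110 107 103 102 103 105 107 107 107 104 102 106 116 124 126
 127 127 125]
plate [[309, 287], [290, 284], [241, 209], [81, 257], [153, 346], [275, 313]]
pred plate z 0.027 [[152.1, 351.2], [314.9, 303.6], [240.3, 215.9], [83.7, 259.0]]
pred plate z 0.032 [[151.6, 341.6], [314.8, 294.1], [240.0, 206.6], [83.0, 249.6]]
```

Everything agrees within about 1 mm: plate top about 30 mm, and the plug axis where predicted. Correcting 2.4 mm and descending to just above the plate.

```bash

python3 -m pendant '[{"tx":-0.24,"ty":0,"tz":0.6,"ax":0,"ay":0,"az":0.007},{"tx":0,"ty":0,"tz":1,"ax":0,"ay":0,"az":0},{"tx":0,"ty":0,"tz":1.2,"ax":0,"ay":0,"az":0},{"tx":0,"ty":0,"tz":1.2,"ax":0,"ay":0,"az":0},{"tx":0,"ty":0,"tz":0.8,"ax":0,"ay":0,"az":0},{"tx":0,"ty":0,"tz":0.3,"ax":0,"ay":0,"az":0},{"tx":0,"ty":0,"tz":0,"ax":0,"ay":0,"az":0},{"tx":0,"ty":0,"tz":0,"ax":0,"ay":0,"az":0},{"tx":0,"ty":0,"tz":0,"ax":0,"ay":0,"az":0}]'
python3 - <<'E'
from h import *
go(.467,.0245,.0525,194)
s=read_camera("side")
cv2.imwrite("pics/s2.png",crop(s,233,185,28,10))
E
```

```text
clock: 7.95
eef_pos: [0.4681, 0.0251, 0.0837]
tool_rot: [0.001, -0.123, 0.992, -0.0]
contact_force: [-0.3, -0.7, -2.8]
grip_width: 0.0117
finger_force: 44.7
clk 7.95 pos [0.4681 0.0251 0.0837] yaw -165.84 cm [ 0.13 -0.03  3.12] rotvec [-0.     0.001  0.003] F [-0.3 -0.7 -2.8] T [ 0.19 -0.17 -0.  ] j [-0.06 -0.2   2.15  0.    1.19 -1.88] w 0.0117
```

View pics/s2.png

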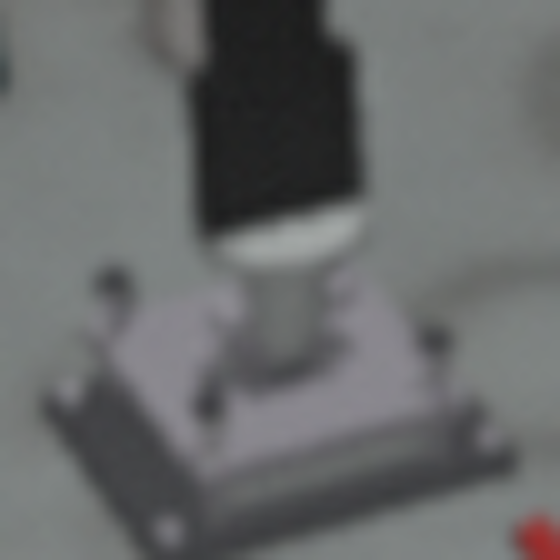

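The picture shows the foot just above the opening at about (285,370), with the bar along the slots and nothing touching. Descending in small steps.

```bash

python3 -m pendant '[{"tx":0.1,"ty":0,"tz":0.2,"ax":0,"ay":0,"az":0},{"tx":0,"ty":0,"tz":0.2,"ax":0,"ay":0,"az":0},{"tx":0,"ty":0,"tz":0.2,"ax":0,"ay":0,"az":0},{"tx":0,"ty":0,"tz":0,"ax":0,"ay":0,"az":0}]'
python3 -c "
from h import *
go(.467,.0245,.0525,194)"
```

```text
clock: 8.4
eef_pos: [0.4662, 0.0249, 0.0765]
tool_rot: [-0.0, -0.123, 0.992, 0.0]
contact_force: [-0.5, -0.6, -1.8]
grip_width: 0.0111
finger_force: 44.7
clk 8.4 pos [0.4662 0.0249 0.0765] yaw -165.83 cm [-0.07 -0.05  2.4 ] rotvec [ 0.    -0.001  0.003] F [-0.5 -0.6 -1.8] T [ 0.16 -0.12 -0.02] j [-0.06 -0.19  2.15 -0.    1.18 -1.88] w 0.0111
```

```bash

python3 -m pendant '[{"tx":0,"ty":0,"tz":0.1,"ax":0,"ay":0,"az":0},{"tx":0,"ty":0,"tz":0.1,"ax":0,"ay":0,"az":0},{"tx":0,"ty":0,"tz":0,"ax":0,"ay":0,"az":0}]'
python3 -c "
from h import *
go(.467,.0245,.0525,194)"
```

```text
clock: 8.7
eef_pos: [0.4665, 0.0249, 0.0748]
tool_rot: [-0.0, -0.123, 0.992, 0.0]
contact_force: [-0.6, 0.6, -2.6]
grip_width: 0.0118
finger_force: 44.7
clk 8.7 pos [0.4665 0.0249 0.0748] yaw -165.84 cm [-0.04 -0.05  2.23] rotvec [ 0.    -0.     0.003] F [-0.6  0.6 -2.6] T [ 0.15 -0.14  0.03] j [-0.06 -0.19  2.16  0.    1.18 -1.88] w 0.0118
```

```bash

python3 -m pendant '[{"tx":0,"ty":0,"tz":0.1,"ax":0,"ay":0,"az":0},{"tx":0,"ty":0,"tz":0.1,"ax":0,"ay":0,"az":0},{"tx":0,"ty":0,"tz":0.1,"ax":0,"ay":0,"az":0},{"tx":0,"ty":0,"tz":0,"ax":0,"ay":0,"az":0}]'
python3 -c "
from h import *
go(.467,.0245,.0525,194)"
```

```text
clock: 9.1
eef_pos: [0.4664, 0.0248, 0.0717]
tool_rot: [-0.0, -0.123, 0.992, 0.0]
contact_force: [-1.2, 0.7, -1.8]
grip_width: 0.0114
finger_force: 44.7
clk 9.1 pos [0.4664 0.0248 0.0717] yaw -165.83 cm [-0.05 -0.05  1.92] rotvec [ 0.    -0.     0.003] F [-1.2  0.7 -1.8] T [ 0.12 -0.15  0.04] j [-0.06 -0.19  2.16 -0.    1.17 -1.88] w 0.0114
```

```bash

python3 -m pendant '[{"tx":0,"ty":0,"tz":0.1,"ax":0,"ay":0,"az":0},{"tx":0,"ty":0,"tz":0.1,"ax":0,"ay":0,"az":0},{"tx":0,"ty":0,"tz":0,"ax":0,"ay":0,"az":0}]'
python3 -c "
from h import *
go(.467,.0245,.0525,194)"
```

```text
clock: 9.4
eef_pos: [0.4665, 0.0249, 0.0698]
tool_rot: [-0.0, -0.123, 0.992, 0.0]
contact_force: [0.4, 0.1, -0.9]
grip_width: 0.0113
finger_force: 44.7
clk 9.4 pos [0.4665 0.0249 0.0698] yaw -165.84 cm [-0.04 -0.05  1.73] rotvec [ 0.    -0.     0.003] F [ 0.4  0.1 -0.9] T [ 0.17 -0.13  0.02] j [-0.06 -0.18  2.16  0.    1.17 -1.88] w 0.0113
```

```bash

python3 -m pendant '[{"tx":0,"ty":0,"tz":0.1,"ax":0,"ay":0,"az":0},{"tx":0,"ty":0,"tz":0.1,"ax":0,"ay":0,"az":0},{"tx":0,"ty":0,"tz":0,"ax":0,"ay":0,"az":0}]'
python3 -c "
from h import *
go(.467,.0245,.0525,194)"
```

```text
clock: 9.7
eef_pos: [0.4666, 0.0252, 0.0679]
tool_rot: [0.0, -0.123, 0.992, 0.0]
contact_force: [-0.5, 2.3, -2.1]
grip_width: 0.0119
finger_force: 44.7
clk 9.7 pos [0.4666 0.0252 0.0679] yaw -165.84 cm [-0.02 -0.07  1.54] rotvec [0.001 0.    0.003] F [-0.5  2.3 -2.1] T [ 0.52 -0.17  0.02] j [-0.06 -0.18  2.16  0.    1.16 -1.88] w 0.0119
```

```bash

python3 -m pendant '[{"tx":0,"ty":0,"tz":0.1,"ax":0,"ay":0,"az":0},{"tx":0,"ty":0,"tz":0.1,"ax":0,"ay":0,"az":0},{"tx":0,"ty":0,"tz":0,"ax":0,"ay":0,"az":0}]'
python3 -c "
from h import *
go(.467,.0245,.0525,194)"
```

```text
clock: 10.0
eef_pos: [0.4665, 0.0252, 0.0658]
tool_rot: [-0.0, -0.123, 0.992, 0.0]
contact_force: [0.6, 1.6, -1.3]
grip_width: 0.0116
finger_force: 44.7
clk 10.0 pos [0.4665 0.0252 0.0658] yaw -165.84 cm [-0.03 -0.08  1.33] rotvec [ 0.001 -0.     0.003] F [ 0.6  1.6 -1.3] T [ 0.84 -0.07 -0.01] j [-0.06 -0.18  2.16  0.    1.16 -1.88] w 0.0116
```

```bash

python3 -m pendant '[{"tx":0,"ty":0.06,"tz":0.1,"ax":0,"ay":0,"az":0},{"tx":0,"ty":0,"tz":0.1,"ax":0,"ay":0,"az":0},{"tx":0,"ty":0,"tz":0,"ax":0,"ay":0,"az":0}]'
python3 -c "
from h import *
go(.467,.0245,.0525,194)"
```

```text
clock: 10.3
eef_pos: [0.4663, 0.0254, 0.0636]
tool_rot: [-0.0, -0.123, 0.992, -0.0]
contact_force: [0.2, 1.4, -1.7]
grip_width: 0.0114
finger_force: 44.7
clk 10.3 pos [0.4663 0.0254 0.0636] yaw -165.83 cm [-0.05 -0.1   1.11] rotvec [-0.    -0.     0.003] F [ 0.2  1.4 -1.7] T [ 0.56 -0.1   0.01] j [-0.06 -0.18  2.16 -0.    1.15 -1.88] w 0.0114
```

```bash

python3 -m pendant '[{"tx":0,"ty":0,"tz":0.1,"ax":0,"ay":0,"az":0},{"tx":0,"ty":0,"tz":0.1,"ax":0,"ay":0,"az":0},{"tx":0,"ty":0,"tz":0.1,"ax":0,"ay":0,"az":0},{"tx":0,"ty":0,"tz":0,"ax":0,"ay":0,"az":0}]'
python3 -c "
from h import *
go(.467,.0245,.0525,194)"
```

```text
clock: 10.7
eef_pos: [0.4664, 0.0254, 0.0607]
tool_rot: [-0.0, -0.123, 0.992, -0.0]
contact_force: [-0.6, 1.3, -2.2]
grip_width: 0.0118
finger_force: 44.7
clk 10.7 pos [0.4664 0.0254 0.0607] yaw -165.83 cm [-0.04 -0.1   0.82] rotvec [-0.    -0.     0.003] F [-0.6  1.3 -2.2] T [ 0.5  -0.1   0.02] j [-0.06 -0.17  2.17 -0.    1.15 -1.88] w 0.0118
```

```bash

python3 -m pendant '[{"tx":0,"ty":0.04,"tz":0.1,"ax":0,"ay":0,"az":0},{"tx":0,"ty":0,"tz":0.1,"ax":0,"ay":0,"az":0},{"tx":0,"ty":0,"tz":0.1,"ax":0,"ay":0,"az":0},{"tx":0,"ty":0,"tz":0.1,"ax":0,"ay":0,"az":0},{"tx":0,"ty":0,"tz":0,"ax":0,"ay":0,"az":0}]'
python3 -c "
from h import *
go(.467,.0245,.0525,194)"
```

```text
clock: 11.2
eef_pos: [0.4662, 0.0257, 0.0567]
tool_rot: [-0.0, -0.123, 0.992, -0.0]
contact_force: [0.6, -0.3, -1.2]
grip_width: 0.0115
finger_force: 44.7
clk 11.2 pos [0.4662 0.0257 0.0567] yaw -165.83 cm [-0.05 -0.13  0.42] rotvec [-0.    -0.     0.003] F [ 0.6 -0.3 -1.2] T [ 0.12 -0.18  0.03] j [-0.06 -0.17  2.17 -0.    1.14 -1.88] w 0.0115
```

```bash

python3 -m pendant '[{"tx":0,"ty":0,"tz":0.1,"ax":0,"ay":0,"az":0},{"tx":0,"ty":0,"tz":0.1,"ax":0,"ay":0,"az":0},{"tx":0,"ty":0,"tz":0.05,"ax":0,"ay":0,"az":0},{"tx":0,"ty":0,"tz":0,"ax":0,"ay":0,"az":0}]'
python3 -c "
from h import *
go(.467,.0245,.0525,194)"
```

```text
clock: 11.6
eef_pos: [0.4663, 0.0257, 0.0543]
tool_rot: [-0.0, -0.123, 0.992, -0.0]
contact_force: [-0.4, 0.1, -1.9]
grip_width: 0.0117
finger_force: 44.7
clk 11.6 pos [0.4663 0.0257 0.0543] yaw -165.83 cm [-0.04 -0.14  0.18] rotvec [-0.    -0.     0.003] F [-0.4  0.1 -1.9] T [ 0.1  -0.11 -0.03] j [-0.06 -0.16  2.17 -0.    1.14 -1.88] w 0.0117
```

```bash

python3 -m pendant '[{"tx":0,"ty":0,"tz":0.05,"ax":0,"ay":0,"az":0},{"tx":0,"ty":0,"tz":0.05,"ax":0,"ay":0,"az":0},{"tx":0,"ty":0,"tz":0,"ax":0,"ay":0,"az":0}]'
```

```text
clock: 11.9
eef_pos: [0.4663, 0.0258, 0.0534]
tool_rot: [-0.0, -0.123, 0.992, -0.0]
contact_force: [-0.0, -0.8, -1.9]
grip_width: 0.0114
finger_force: 44.7
```

```bash

python3 -m pendant '[{"tx":0,"ty":0,"tz":0.05,"ax":0,"ay":0,"az":0},{"tx":0,"ty":0,"tz":0,"ax":0,"ay":0,"az":0}]'
```

```text
clock: 12.1
eef_pos: [0.4663, 0.0258, 0.0529]
tool_rot: [-0.0, -0.123, 0.992, 0.0]
contact_force: [0.7, 0.4, -1.7]
grip_width: 0.0115
finger_force: 44.7
```

```bash

python3 -m pendant '[{"tx":0,"ty":0,"tz":0.03,"ax":0,"ay":0,"az":0},{"tx":0,"ty":0,"tz":0,"ax":0,"ay":0,"az":0}]'
```

```text
clock: 12.3
eef_pos: [0.4663, 0.0258, 0.0526]
tool_rot: [-0.0, -0.123, 0.992, -0.0]
contact_force: [0.3, -0.5, -2.6]
grip_width: 0.0115
finger_force: 44.7
```

```bash

python3 -m pendant '[{"tx":0,"ty":0,"tz":0.03,"ax":0,"ay":0,"az":0},{"tx":0,"ty":0,"tz":0,"ax":0,"ay":0,"az":0}]'
```

```text
clock: 12.5
eef_pos: [0.4665, 0.0258, 0.0525]
tool_rot: [0.0, -0.123, 0.992, -0.0]
contact_force: [-0.5, 0.1, -1.8]
grip_width: 0.0116
finger_force: 44.7
```

```bash

python3 -m pendant '[{"tx":0,"ty":0,"tz":0.03,"ax":0,"ay":0,"az":0},{"tx":0,"ty":0,"tz":0,"ax":0,"ay":0,"az":0}]'
```

```text
clock: 12.7
eef_pos: [0.4666, 0.0258, 0.0525]
tool_rot: [0.0, -0.123, 0.992, -0.0]
contact_force: [0.5, -1.0, 0.9]
grip_width: 0.0114
finger_force: 44.8
```

```bash

python3 -m pendant '[{"tx":0,"ty":0,"tz":0.03,"ax":0,"ay":0,"az":0},{"tx":0,"ty":0,"tz":0,"ax":0,"ay":0,"az":0}]'
```

```text
clock: 12.9
eef_pos: [0.4667, 0.0257, 0.0524]
tool_rot: [0.0, -0.123, 0.992, -0.0]
contact_force: [-1.3, -0.1, 4.2]
grip_width: 0.0114
finger_force: 44.8
```

The plug is on the floor: 6 N at TCP z 0.0525, as expected. Turning clockwise, which is +az.

```bash

python3 -m pendant '[{"tx":0,"ty":0,"tz":0,"ax":0,"ay":0,"az":0.08},{"tx":0,"ty":0,"tz":0,"ax":0,"ay":0,"az":0.08},{"tx":0,"ty":0,"tz":0,"ax":0,"ay":0,"az":0.08},{"tx":0,"ty":0,"tz":0,"ax":0,"ay":0,"az":0.08},{"tx":0,"ty":0,"tz":0,"ax":0,"ay":0,"az":0.08}]'
python3 -c "
from h import *
go(.467,.0257,.0525,194)"
```

```text
clock: 13.4
eef_pos: [0.4667, 0.0261, 0.0524]
tool_rot: [0.0, 0.078, 0.997, 0.0]
contact_force: [-1.4, 1.3, 4.6]
grip_width: 0.0116
finger_force: 44.7
clk 13.4 pos [0.4667 0.0261 0.0524] yaw 171.05 cm [-0.03 -0.04 -0.01] rotvec [ 0.001  0.001 -0.401] F [-1.4  1.3  4.6] T [0.37 0.22 0.01] j [-0.06 -0.16  2.17  0.    1.13 -1.47] w 0.0116
```

```bash

python3 -m pendant '[{"tx":0,"ty":0,"tz":0,"ax":0,"ay":0,"az":0.08},{"tx":0,"ty":0,"tz":0,"ax":0,"ay":0,"az":0.08},{"tx":0,"ty":0,"tz":0,"ax":0,"ay":0,"az":0.08},{"tx":0,"ty":0,"tz":0,"ax":0,"ay":0,"az":0.08},{"tx":0,"ty":0,"tz":0,"ax":0,"ay":0,"az":0.08}]'
python3 -c "
from h import *
go(.467,.0257,.0525,194)"
```

```text
clock: 13.9
eef_pos: [0.4669, 0.0263, 0.0524]
tool_rot: [0.0, 0.275, 0.962, 0.001]
contact_force: [-1.7, 2.2, 3.0]
grip_width: 0.0118
finger_force: 44.7
clk 13.9 pos [0.4669 0.0263 0.0524] yaw 148.12 cm [-0.04 -0.05 -0.01] rotvec [ 0.001  0.001 -0.801] F [-1.7  2.2  3. ] T [0.5  0.08 0.03] j [-0.06 -0.16  2.17  0.    1.13 -1.07] w 0.0118
```

```bash

python3 -m pendant '[{"tx":0,"ty":0,"tz":0,"ax":0,"ay":0,"az":0.08},{"tx":0,"ty":0,"tz":0,"ax":0,"ay":0,"az":0.08},{"tx":0,"ty":0,"tz":0,"ax":0,"ay":0,"az":0.08},{"tx":0,"ty":0,"tz":0,"ax":0,"ay":0,"az":0.08},{"tx":0,"ty":0,"tz":0,"ax":0,"ay":0,"az":0.08},{"tx":0,"ty":0,"tz":0,"ax":0,"ay":0,"az":0.04}]'
python3 -c "
from h import *
go(.467,.0257,.0525,194)"
```

```text
clock: 14.5
eef_pos: [0.4678, 0.0265, 0.0524]
tool_rot: [0.001, 0.477, 0.879, 0.002]
contact_force: [2.7, 1.7, 0.8]
grip_width: 0.0116
finger_force: 44.7
clk 14.5 pos [0.4678 0.0265 0.0524] yaw 122.97 cm [-0.02 -0.11 -0.01] rotvec [ 0.003  0.003 -1.24 ] F [2.7 1.7 0.8] T [ 0.6  -0.76  0.12] j [-0.06 -0.16  2.17  0.    1.13 -0.64] w 0.0116
```

```bash

python3 -m pendant '[{"tx":0,"ty":0,"tz":0,"ax":0,"ay":0,"az":0.02},{"tx":0,"ty":0,"tz":0,"ax":0,"ay":0,"az":0.02},{"tx":0,"ty":0,"tz":0,"ax":0,"ay":0,"az":0}]'
python3 -c "
from h import *
go(.467,.0257,.0525,194)"
```

```text
clock: 14.8
eef_pos: [0.4677, 0.0262, 0.0524]
tool_rot: [0.001, 0.494, 0.87, 0.001]
contact_force: [3.8, 4.1, 0.2]
grip_width: 0.0118
finger_force: 44.8
clk 14.8 pos [0.4677 0.0262 0.0524] yaw 120.81 cm [-0.01 -0.08 -0.01] rotvec [ 0.002  0.003 -1.277] F [3.8 4.1 0.2] T [ 0.83 -1.19  0.1 ] j [-0.06 -0.16  2.17  0.    1.13 -0.6 ] w 0.0118
```

```bash

python3 -m pendant '[{"tx":0,"ty":0,"tz":0,"ax":0,"ay":0,"az":0.02},{"tx":0,"ty":0,"tz":0,"ax":0,"ay":0,"az":0.02},{"tx":0,"ty":0,"tz":0,"ax":0,"ay":0,"az":0}]'
python3 -c "
from h import *
go(.467,.0257,.0525,194)"
```

```text
clock: 15.1
eef_pos: [0.4678, 0.0261, 0.0525]
tool_rot: [0.001, 0.511, 0.86, 0.001]
contact_force: [4.8, 3.6, 0.1]
grip_width: 0.0115
finger_force: 45.0
clk 15.1 pos [0.4678 0.0261 0.0525] yaw 118.54 cm [ 0.   -0.09 -0.  ] rotvec [ 0.002  0.003 -1.317] F [4.8 3.6 0.1] T [ 0.87 -1.31  0.15] j [-0.06 -0.16  2.17  0.    1.13 -0.56] w 0.0115
```

```bash

python3 -m pendant '[{"tx":0,"ty":0,"tz":0,"ax":0,"ay":0,"az":0.02},{"tx":0,"ty":0,"tz":0,"ax":0,"ay":0,"az":0}]'
python3 -c "
from h import *
go(.467,.0257,.0525,194)"
```

```text
clock: 15.3
eef_pos: [0.4678, 0.0261, 0.0525]
tool_rot: [0.001, 0.519, 0.855, 0.001]
contact_force: [3.8, 3.3, 1.3]
grip_width: 0.0114
finger_force: 45.1
clk 15.3 pos [0.4678 0.0261 0.0525] yaw 117.44 cm [ 0.   -0.09 -0.  ] rotvec [ 0.002  0.003 -1.336] F [3.8 3.3 1.3] T [ 0.78 -1.3   0.37] j [-0.06 -0.16  2.17  0.    1.13 -0.54] w 0.0114
```

The stop is reached: the torque jumped at 1.33 rad. Easing the sideways load and the twist, then lifting through the free play.

```bash

python3 -m pendant '[{"tx":0,"ty":0.04,"tz":-0.05,"ax":0,"ay":0,"az":-0.02},{"tx":0,"ty":0,"tz":-0.1,"ax":0,"ay":0,"az":0},{"tx":0,"ty":0,"tz":-0.1,"ax":0,"ay":0,"az":0},{"tx":0,"ty":0,"tz":-0.1,"ax":0,"ay":0,"az":0},{"tx":0,"ty":0,"tz":-0.05,"ax":0,"ay":0,"az":0},{"tx":0,"ty":0,"tz":0,"ax":0,"ay":0,"az":0}]'
python3 -c "
from h import *
go(.467,.0257,.0525,119)"
```

```text
clock: 15.9
eef_pos: [0.4665, 0.026, 0.0546]
tool_rot: [0.0, 0.511, 0.86, 0.0]
contact_force: [6.1, 2.2, -5.9]
grip_width: 0.0115
finger_force: 45.2
clk 15.9 pos [0.4665 0.026  0.0546] yaw 118.55 cm [-0.05  0.03  0.21] rotvec [ 0.     0.    -0.008] F [ 6.1  2.2 -5.9] T [ 0.56 -1.52  0.17] j [-0.06 -0.16  2.17  0.    1.14 -0.56] w 0.0115
```

```bash

python3 -m pendant '[{"tx":0,"ty":0,"tz":-0.05,"ax":0,"ay":0,"az":0},{"tx":0,"ty":0,"tz":-0.05,"ax":0,"ay":0,"az":0},{"tx":0,"ty":0,"tz":0,"ax":0,"ay":0,"az":0}]'
python3 -c "
from h import *
go(.467,.0257,.0525,119)"
```

```text
clock: 16.2
eef_pos: [0.4664, 0.026, 0.0554]
tool_rot: [-0.0, 0.511, 0.86, 0.0]
contact_force: [6.1, 2.0, -6.6]
grip_width: 0.0116
finger_force: 45.2
clk 16.2 pos [0.4664 0.026  0.0554] yaw 118.54 cm [-0.05  0.04  0.29] rotvec [ 0.    -0.    -0.008] F [ 6.1  2.  -6.6] T [ 0.58 -1.53  0.15] j [-0.06 -0.17  2.17  0.    1.14 -0.56] w 0.0116
```

```bash

python3 -m pendant '[{"tx":-0.03,"ty":0.06,"tz":0,"ax":0,"ay":0,"az":0},{"tx":0,"ty":0,"tz":0,"ax":0,"ay":0,"az":0}]'
python3 -c "
from h import *
go(.467,.0257,.0525,119)"
```

```text
clock: 16.4
eef_pos: [0.4668, 0.0261, 0.0555]
tool_rot: [-0.0, 0.511, 0.86, -0.0]
contact_force: [5.2, 2.6, -5.1]
grip_width: 0.0115
finger_force: 45.1
clk 16.4 pos [0.4668 0.0261 0.0555] yaw 118.54 cm [-0.04  0.    0.3 ] rotvec [-0.001 -0.001 -0.008] F [ 5.2  2.6 -5.1] T [ 0.61 -1.23  0.14] j [-0.06 -0.16  2.17  0.    1.14 -0.56] w 0.0115
```

```bash

python3 -m pendant '[{"tx":0,"ty":0.03,"tz":-0.05,"ax":0,"ay":0,"az":0},{"tx":0,"ty":0,"tz":-0.05,"ax":0,"ay":0,"az":0},{"tx":0,"ty":0,"tz":0,"ax":0,"ay":0,"az":0}]'
python3 -c "
from h import *
go(.467,.0257,.0525,119)"
```

```text
clock: 16.7
eef_pos: [0.4668, 0.0261, 0.0562]
tool_rot: [-0.001, 0.511, 0.86, -0.0]
contact_force: [4.5, 3.0, -6.8]
grip_width: 0.0114
finger_force: 45.1
clk 16.7 pos [0.4668 0.0261 0.0562] yaw 118.54 cm [-0.05  0.    0.37] rotvec [-0.001 -0.001 -0.008] F [ 4.5  3.  -6.8] T [ 0.55 -1.33  0.09] j [-0.06 -0.16  2.17 -0.    1.14 -0.56] w 0.0114
```

```bash

python3 -m pendant '[{"tx":0,"ty":0.08,"tz":0,"ax":0,"ay":0,"az":0},{"tx":0,"ty":0.04,"tz":0,"ax":0,"ay":0,"az":0},{"tx":0,"ty":0,"tz":0,"ax":0,"ay":0,"az":0}]'
python3 -c "
from h import *
go(.467,.0257,.0525,119)"
```

```text
clock: 17.0
eef_pos: [0.4673, 0.0265, 0.0563]
tool_rot: [-0.001, 0.511, 0.86, -0.001]
contact_force: [3.0, 1.0, -9.4]
grip_width: 0.0115
finger_force: 45.0
clk 17.0 pos [0.4673 0.0265 0.0563] yaw 118.55 cm [-0.06 -0.07  0.38] rotvec [-0.003 -0.001 -0.008] F [ 3.   1.  -9.4] T [ 0.21 -0.82  0.12] j [-0.06 -0.16  2.17 -0.    1.14 -0.56] w 0.0115
```

```bash

python3 -m pendant '[{"tx":0,"ty":0,"tz":-0.05,"ax":0,"ay":0,"az":0},{"tx":0,"ty":0,"tz":-0.05,"ax":0,"ay":0,"az":0},{"tx":0,"ty":0,"tz":0,"ax":0,"ay":0,"az":0}]'
python3 -c "
from h import *
go(.467,.0257,.0525,119)"
```

```text
clock: 17.3
eef_pos: [0.4671, 0.0266, 0.0569]
tool_rot: [-0.001, 0.511, 0.86, -0.001]
contact_force: [4.0, -0.9, -18.0]
grip_width: 0.0116
finger_force: 45.0
clk 17.3 pos [0.4671 0.0266 0.0569] yaw 118.54 cm [-0.07 -0.05  0.44] rotvec [-0.003 -0.001 -0.008] F [  4.   -0.9 -18. ] T [ 0.09 -1.09  0.11] j [-0.06 -0.16  2.17 -0.    1.14 -0.56] w 0.0116
```

The pull on the plate is about 16 N, at a lift of 4.4 mm. Holding.

```bash

python3 -m pendant '[{"tx":0,"ty":0,"tz":0.01,"ax":0,"ay":0,"az":0},{"tx":0,"ty":0,"tz":0,"ax":0,"ay":0,"az":0},{"tx":0,"ty":0,"tz":0,"ax":0,"ay":0,"az":0},{"tx":0,"ty":0,"tz":0,"ax":0,"ay":0,"az":0},{"tx":0,"ty":0,"tz":0,"ax":0,"ay":0,"az":0}]'
python3 -m pendant '[{"tx":0,"ty":0,"tz":0,"ax":0,"ay":0,"az":0},{"tx":0,"ty":0,"tz":0,"ax":0,"ay":0,"az":0},{"tx":0,"ty":0,"tz":0,"ax":0,"ay":0,"az":0},{"tx":0,"ty":0,"tz":0,"ax":0,"ay":0,"az":0},{"tx":0,"ty":0,"tz":0,"ax":0,"ay":0,"az":0},{"tx":0,"ty":0,"tz":0,"ax":0,"ay":0,"az":0}]'
```

```text
clock: 17.8
eef_pos: [0.4674, 0.0267, 0.0574]
tool_rot: [-0.001, 0.511, 0.86, -0.001]
contact_force: [2.9, -0.6, -24.3]
grip_width: 0.0114
finger_force: 45.0
clock: 18.4
eef_pos: [0.4674, 0.0267, 0.0575]
tool_rot: [-0.001, 0.511, 0.86, -0.001]
contact_force: [3.2, -1.1, -25.9]
grip_width: 0.0117
finger_force: 45.0
```

The force crept up to about 24 N on the plate, close to the limit. Easing down straight away.

```bash

python3 -m pendant '[{"tx":0,"ty":0,"tz":0.07,"ax":0,"ay":0,"az":0},{"tx":0,"ty":0,"tz":0,"ax":0,"ay":0,"az":0},{"tx":0,"ty":0,"tz":0,"ax":0,"ay":0,"az":0}]'
```

```text
clock: 18.7
eef_pos: [0.4678, 0.0268, 0.0574]
tool_rot: [-0.001, 0.511, 0.86, -0.0]
contact_force: [0.7, -0.7, -22.2]
grip_width: 0.0117
finger_force: 45.0
```

```bash

python3 -m pendant '[{"tx":0,"ty":0,"tz":0.03,"ax":0,"ay":0,"az":0},{"tx":0,"ty":0,"tz":0,"ax":0,"ay":0,"az":0},{"tx":0,"ty":0,"tz":0,"ax":0,"ay":0,"az":0}]'
```

```text
clock: 19.0
eef_pos: [0.4681, 0.0268, 0.0574]
tool_rot: [-0.001, 0.511, 0.86, -0.0]
contact_force: [-1.1, -0.8, -21.4]
grip_width: 0.0114
finger_force: 44.9
```

```bash

python3 -m pendant '[{"tx":0,"ty":0,"tz":0.04,"ax":0,"ay":0,"az":0},{"tx":0,"ty":0,"tz":0,"ax":0,"ay":0,"az":0},{"tx":0,"ty":0,"tz":0,"ax":0,"ay":0,"az":0}]'
```

```text
clock: 19.3
eef_pos: [0.4684, 0.0269, 0.0574]
tool_rot: [-0.0, 0.511, 0.86, -0.0]
contact_force: [-2.7, -0.1, -18.4]
grip_width: 0.0116
finger_force: 44.9
```

```bash

python3 -m pendant '[{"tx":0,"ty":0,"tz":0.02,"ax":0,"ay":0,"az":0},{"tx":0,"ty":0,"tz":0,"ax":0,"ay":0,"az":0},{"tx":0,"ty":0,"tz":0,"ax":0,"ay":0,"az":0}]'
```

```text
clock: 19.6
eef_pos: [0.4686, 0.0269, 0.0574]
tool_rot: [-0.0, 0.511, 0.86, 0.0]
contact_force: [-4.2, 1.1, -16.0]
grip_width: 0.0114
finger_force: 45.0
```

```bash

python3 -m pendant '[{"tx":0,"ty":0,"tz":0,"ax":0,"ay":0,"az":0},{"tx":0,"ty":0,"tz":0,"ax":0,"ay":0,"az":0},{"tx":0,"ty":0,"tz":0,"ax":0,"ay":0,"az":0}]'
```

```text
clock: 19.9
eef_pos: [0.4688, 0.0269, 0.0573]
tool_rot: [-0.0, 0.511, 0.86, 0.0]
contact_force: [-4.2, 1.9, -15.2]
grip_width: 0.0113
finger_force: 45.0
```

```bash

python3 -m pendant '[{"tx":0,"ty":0,"tz":0,"ax":0,"ay":0,"az":0},{"tx":0,"ty":0,"tz":0,"ax":0,"ay":0,"az":0},{"tx":0,"ty":0,"tz":0,"ax":0,"ay":0,"az":0}]'
```

```text
clock: 20.2
eef_pos: [0.4688, 0.0268, 0.0573]
tool_rot: [-0.0, 0.511, 0.86, 0.0]
contact_force: [-3.8, 1.9, -13.8]
grip_width: 0.0112
finger_force: 45.0
```

```bash

python3 -m pendant '[{"tx":0,"ty":0,"tz":-0.02,"ax":0,"ay":0,"az":0},{"tx":0,"ty":0,"tz":0,"ax":0,"ay":0,"az":0},{"tx":0,"ty":0,"tz":0,"ax":0,"ay":0,"az":0}]'
```

```text
clock: 20.5
eef_pos: [0.4687, 0.0268, 0.0574]
tool_rot: [-0.0, 0.511, 0.86, 0.0]
contact_force: [-4.6, 2.7, -14.6]
grip_width: 0.0116
finger_force: 45.0
```

```bash

python3 -m pendant '[{"tx":0,"ty":0,"tz":0,"ax":0,"ay":0,"az":0},{"tx":0,"ty":0,"tz":0,"ax":0,"ay":0,"az":0},{"tx":0,"ty":0,"tz":0,"ax":0,"ay":0,"az":0}]'
```

```text
clock: 20.8
eef_pos: [0.4687, 0.0268, 0.0573]
tool_rot: [-0.0, 0.511, 0.86, 0.0]
contact_force: [-4.0, 1.9, -14.0]
grip_width: 0.0116
finger_force: 45.0
```

```bash

python3 -m pendant '[{"tx":0,"ty":0,"tz":0,"ax":0,"ay":0,"az":0},{"tx":0,"ty":0,"tz":0,"ax":0,"ay":0,"az":0},{"tx":0,"ty":0,"tz":0,"ax":0,"ay":0,"az":0}]'
```

```text
clock: 21.1
eef_pos: [0.4687, 0.0268, 0.0573]
tool_rot: [-0.0, 0.511, 0.86, 0.0]
contact_force: [-4.4, 2.4, -13.6]
grip_width: 0.0115
finger_force: 45.0
```

```bash

python3 -m pendant '[{"tx":0,"ty":0,"tz":-0.03,"ax":0,"ay":0,"az":0},{"tx":0,"ty":0,"tz":0,"ax":0,"ay":0,"az":0},{"tx":0,"ty":0,"tz":0,"ax":0,"ay":0,"az":0},{"tx":0,"ty":0,"tz":0,"ax":0,"ay":0,"az":0}]'
```

```text
clock: 21.5
eef_pos: [0.4686, 0.0268, 0.0574]
tool_rot: [-0.0, 0.511, 0.86, -0.0]
contact_force: [-3.8, 2.2, -16.3]
grip_width: 0.0119
finger_force: 45.0
```

```bash

python3 -m pendant '[{"tx":0,"ty":0,"tz":0,"ax":0,"ay":0,"az":0},{"tx":0,"ty":0,"tz":0,"ax":0,"ay":0,"az":0},{"tx":0,"ty":0,"tz":0,"ax":0,"ay":0,"az":0},{"tx":0,"ty":0,"tz":0,"ax":0,"ay":0,"az":0},{"tx":0,"ty":0,"tz":0,"ax":0,"ay":0,"az":0}]'
```

```text
clock: 22.0
eef_pos: [0.4686, 0.0267, 0.0574]
tool_rot: [-0.0, 0.511, 0.86, -0.0]
contact_force: [-3.4, 2.4, -18.2]
grip_width: 0.0115
finger_force: 45.0
```

```bash

python3 -m pendant '[{"tx":0,"ty":-0.05,"tz":0.05,"ax":0,"ay":0,"az":0},{"tx":0,"ty":0,"tz":0.1,"ax":0,"ay":0,"az":0},{"tx":0,"ty":0,"tz":0.1,"ax":0,"ay":0,"az":0},{"tx":0,"ty":0,"tz":0,"ax":0,"ay":0,"az":0},{"tx":0,"ty":0,"tz":0,"ax":0,"ay":0,"az":0}]'
```

```text
clock: 22.5
eef_pos: [0.4691, 0.0265, 0.0568]
tool_rot: [0.001, 0.511, 0.86, 0.0]
contact_force: [-6.0, 2.9, -10.4]
grip_width: 0.0115
finger_force: 45.1
```

```bash

python3 -m pendant '[{"tx":0.03,"ty":-0.08,"tz":0.05,"ax":0,"ay":0,"az":0},{"tx":0,"ty":0,"tz":0.1,"ax":0,"ay":0,"az":0},{"tx":0,"ty":0,"tz":0,"ax":0,"ay":0,"az":0},{"tx":0,"ty":0,"tz":0,"ax":0,"ay":0,"az":0}]'
```

```text
clock: 22.9
eef_pos: [0.4693, 0.0263, 0.0564]
tool_rot: [0.002, 0.511, 0.86, 0.001]
contact_force: [-6.4, 2.4, -5.9]
grip_width: 0.0119
finger_force: 45.1
```

```bash

python3 -m pendant '[{"tx":0,"ty":0,"tz":0.1,"ax":0,"ay":0,"az":0},{"tx":0,"ty":0,"tz":0,"ax":0,"ay":0,"az":0},{"tx":0,"ty":0,"tz":0,"ax":0,"ay":0,"az":0}]'
```

```text
clock: 23.2
eef_pos: [0.4698, 0.0261, 0.0561]
tool_rot: [0.002, 0.511, 0.86, 0.001]
contact_force: [-6.4, 1.9, -3.1]
grip_width: 0.0114
finger_force: 45.2
```

```bash
python3 - <<'E'
from h import *
go(.467,.0257,.0525,119)
s=read_camera("side")
cv2.imwrite("pics/s3.png",crop(s,233,185,28,10))
E
```

```text
clk 23.2 pos [0.4698 0.0261 0.0561] yaw 118.54 cm [ 0.1  -0.26  0.36] rotvec [ 0.003  0.003 -0.008] F [-6.4  1.9 -3.1] T [0.42 1.51 0.12] j [-0.06 -0.16  2.17 -0.    1.13 -0.56] w 0.0114
```

View pics/s3.png

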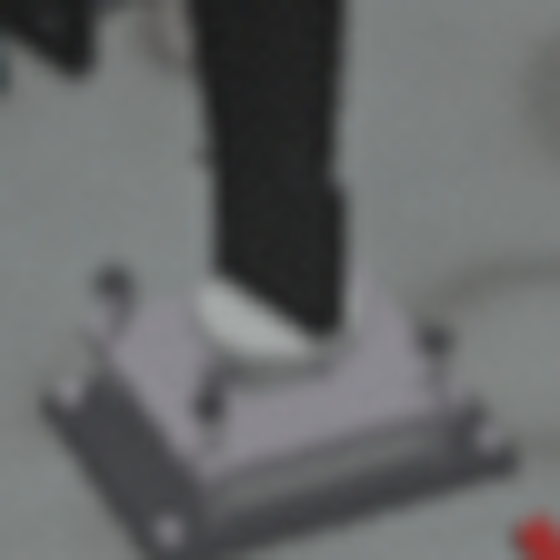

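The plug is upright, turned and deep in the socket, with the flange just above the plate at about (265,330), but it is pushed sideways. I'll shift back toward the axis, then lower.

```bash

python3 -m pendant '[{"tx":0.05,"ty":-0.1,"tz":0,"ax":0,"ay":0,"az":0},{"tx":0.03,"ty":-0.07,"tz":0,"ax":0,"ay":0,"az":0},{"tx":0,"ty":0,"tz":0,"ax":0,"ay":0,"az":0}]'
python3 -c "
from h import *
go(.467,.0257,.0525,119)"
```

```text
clock: 23.55
eef_pos: [0.4689, 0.026, 0.0561]
tool_rot: [0.003, 0.511, 0.86, 0.002]
contact_force: [-3.4, 2.2, 0.6]
grip_width: 0.0116
finger_force: 45.0
clk 23.55 pos [0.4689 0.026  0.0561] yaw 118.53 cm [ 0.06 -0.18  0.36] rotvec [ 0.006  0.004 -0.008] F [-3.4  2.2  0.6] T [0.4  0.74 0.12] j [-0.06 -0.17  2.17 -0.    1.13 -0.56] w 0.0116
```

```bash

python3 -m pendant '[{"tx":0,"ty":0,"tz":0.05,"ax":0,"ay":0,"az":0},{"tx":0,"ty":0,"tz":0.05,"ax":0,"ay":0,"az":0},{"tx":0,"ty":0,"tz":0,"ax":0,"ay":0,"az":0}]'
python3 -c "
from h import *
go(.467,.0257,.0525,119)"
```

```text
clock: 23.85
eef_pos: [0.4683, 0.0259, 0.0537]
tool_rot: [0.003, 0.511, 0.86, 0.001]
contact_force: [-0.2, 0.3, 2.1]
grip_width: 0.0115
finger_force: 45.0
clk 23.85 pos [0.4683 0.0259 0.0537] yaw 118.54 cm [ 0.04 -0.12  0.12] rotvec [ 0.005  0.004 -0.008] F [-0.2  0.3  2.1] T [ 0.09 -0.16  0.06] j [-0.06 -0.16  2.17 -0.    1.13 -0.56] w 0.0115
```

```bash

python3 -m pendant '[{"tx":0,"ty":0,"tz":0.04,"ax":0,"ay":0,"az":0},{"tx":0,"ty":0,"tz":0,"ax":0,"ay":0,"az":0},{"tx":0,"ty":0,"tz":0,"ax":0,"ay":0,"az":0}]'
```

```text
clock: 24.15
eef_pos: [0.4677, 0.026, 0.0526]
tool_rot: [0.002, 0.511, 0.86, 0.001]
contact_force: [2.4, -0.3, 5.6]
grip_width: 0.0119
finger_force: 45.0
```

```bash

python3 -m pendant '[{"tx":0,"ty":0,"tz":0.04,"ax":0,"ay":0,"az":0},{"tx":0,"ty":0,"tz":0,"ax":0,"ay":0,"az":0},{"tx":0,"ty":0,"tz":0,"ax":0,"ay":0,"az":0}]'
```

```text
clock: 24.45
eef_pos: [0.4678, 0.026, 0.0525]
tool_rot: [0.002, 0.511, 0.86, 0.001]
contact_force: [0.9, -0.3, 7.3]
grip_width: 0.0114
finger_force: 45.0
```

Seated at z 0.0525. Releasing and retreating.

```bash

python3 -m pendant '[{"tx":0,"ty":0,"tz":-0.05,"ax":0,"ay":0,"az":0},{"tx":0,"ty":0,"tz":0,"ax":0,"ay":0,"az":0},{"tx":0,"ty":0,"tz":0,"ax":0,"ay":0,"az":0},{"tx":0,"ty":0,"tz":0,"ax":0,"ay":0,"az":0},{"tx":0,"ty":0,"tz":0,"ax":0,"ay":0,"az":0}]' 4
python3 -m pendant '[{"tx":0,"ty":0,"tz":-0.5,"ax":0,"ay":0,"az":0},{"tx":0,"ty":0,"tz":-1,"ax":0,"ay":0,"az":0},{"tx":0,"ty":0,"tz":-2,"ax":0,"ay":0,"az":0},{"tx":0,"ty":0,"tz":-2,"ax":0,"ay":0,"az":0},{"tx":0,"ty":0,"tz":-2,"ax":0,"ay":0,"az":0},{"tx":0,"ty":0,"tz":-2,"ax":0,"ay":0,"az":0},{"tx":0,"ty":0,"tz":-1,"ax":0,"ay":0,"az":0},{"tx":0,"ty":0,"tz":0,"ax":0,"ay":0,"az":0},{"tx":0,"ty":0,"tz":0,"ax":0,"ay":0,"az":0}]'
python3 - <<'E'
from h import *
go(.467,.0257,.0525,119)
s=read_camera("side");f=lambda X:((proj(s,X)-[205,147]+.5)*10-.5).round()
cv2.imwrite("pics/s4.png",crop(s,233,175,28,10))
a=np.radians(118.5-180);u=np.array([np.cos(a),np.sin(a),0]);v=np.array([-u[1],u[0],0])
print("pred bar top corners",[f(np.array([.467,.0255,.087])+.022*i*u+.006*j*v).tolist() for i,j in((-1,-1),(1,-1),(1,1),(-1,1))])
E
```

```text
clock: 24.95
eef_pos: [0.465, 0.0263, 0.0507]
tool_rot: [-0.001, 0.511, 0.86, -0.0]
contact_force: [-1.2, -0.4, 0.5]
grip_width: 0.0392
finger_force: 0.0
clock: 25.85
eef_pos: [0.4653, 0.0263, 0.1559]
tool_rot: [-0.0, 0.511, 0.86, -0.0]
contact_force: [-0.3, 0.3, 0.2]
grip_width: 0.0399
finger_force: 0.0
clk 25.85 pos [0.4653 0.0263 0.1559] yaw 118.53 cm [-0.13  0.13 10.34] rotvec [-0.    -0.    -0.008] F [-0.3  0.3  0.2] T [-0.01 -0.13 -0.02] j [-0.06 -0.28  2.08 -0.    1.33 -0.56] w 0.0399
pred bar top corners [[200.0, 246.0], [308.0, 317.0], [345.0, 300.0], [237.0, 230.0]]
```

View pics/s4.png

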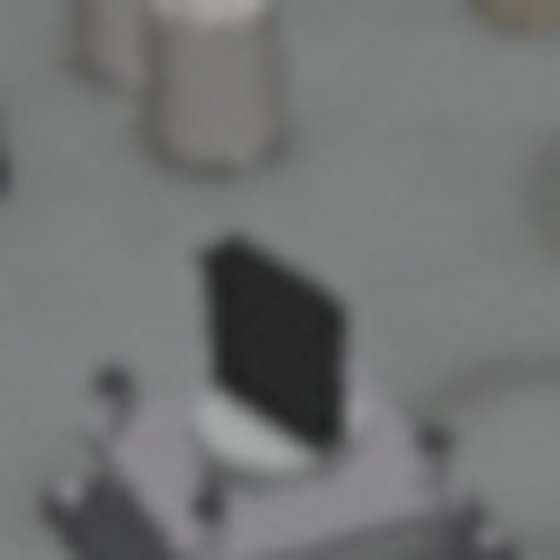

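The plug stands upright and turned. Its bar-top corners at (205,255), (237,235) and (345,305) match the seated prediction within 1 mm, and the gripper is clear. Handing in.

```bash
python3 -c "
from station import *
print(close_job())"
```

```text
the job is handed in; nothing more can be done
None
```

The plug is seated, turned to its stop and let go, and the job was handed in at about 26 s with no verdict returned. It was tugged at about 12–16 N for over a second, though the pull first crept up to about 24 N (limit 25 N) before I eased it.

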